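# Load a workpiece pallet into its receiver on the router bed

## Task

Load the workpiece pallet into its receiver for routing: line it up and slide it, never lifting it off, up the ramp and over the keeper lip so that it drops flat into the bed, then press it firmly home against the stop screw without ramming the screw. Then swing the turn button fully in over the pallet so that it cannot hop back over the lip, and let go; leave the other tools where they lie.

Things in the scene. Friction and masses are not known exactly. Their poses are not given: they have to be found in the camera images.
- pallet: Loose aluminium pallet, plate 100 (x) x 90 (y) x 10 mm, 0.45 to 0.92 kg; on it a wooden blank (top at 28 mm, cleats to 36) and a nose plate 50 mm wide, 31 mm high. Origin: centre of the plate's underside; +x to the nose, which enters first; z up. Handle at the tail: round bar 12 mm thick along y, centre x = -42.5, z = 36 mm; 59 mm clear between its posts, 41 mm ahead of it, 20 mm under it.
- receiver: Fixed receiver. Origin: middle of the ramp's foot on the table; +x feed direction. Ramp x = 0 to 45 mm, rising to 8 mm; lip top x = 45 to 51 at z = 8; then the bed at z = 4 mm. Guides 94.4 mm apart (24 mm high to x = 112, then 14), at the mouth (x = -15) flared to 120 mm apart. The pallet lies flat behind the lip once its origin is past x = 101 mm; under push its tail can hang on the fingers.
- end_stop: Fixed dark block, 22 x 44 x 30 mm, at the bed's far end, with a stop screw facing the pallet's nose plate, 20 mm above the bed. Origin: foot of its front face, middle; axes as the receiver's. The screw sticks out 13 to 25 mm: set for each job, locked and not measured, so home is found by feel (pallet origin then at x = 105 to 117 mm of the receiver).
- button (a joint): Turn button: flat steel arm on a vertical pivot at x = 130, y = 62 mm of the receiver. 0 = open, lying along the guide towards receiver +x; grows as it swings in towards receiver -y; 1.57 rad = square over the pallet's side (stop at 1.6). Stiff pivot, 0.06 N m; stays where left.
- button_pin (a point): Centre of the top of the button's upright handle pin, 12 mm thick, 36 mm tall, top 57.5 mm above the table; 34 mm from the pivot.
- hex_key: Bystander: black hex key, 99 mm long, lying by the receiver. Origin: centre of its underside.
- square: Bystander: try square, 140 x 245 mm, lying behind the work. Origin: centre of its underside.
- tin: Bystander: closed dark green tin, 71 x 128 x 39 mm. Origin: centre of its underside.
- sanding: Bystander: cork sanding block, 64 x 108 x 35 mm. Origin: centre of its underside.
- tape: Bystander: pocket tape measure, 38 x 90 x 66 mm. Origin: centre of its underside.
- level: Bystander: pocket level, 22 x 200 x 42 mm. Origin: centre of its underside.

How it is judged (in metres and radians):
On the way, in this order (a step that is already met when the one before it is completed fails the run):
1. the pallet lies flat in the bed behind the lip and is pressed home against the stop screw with more than 4 N for 0.3 s (contact force between pallet and end_stop above 4 N and x of pallet in the frame of receiver above 0.102 m and z of pallet in the frame of receiver below 0.006 m and angle between pallet's own z axis and vertical below 0.025 rad), for 0.3 s.
2. the turn button is swung in over the pallet (past 1.35 rad) (value of joint button above 1.35 rad), for 0.2 s.
At the end, for the whole second after the job is handed in: The pallet lies at rest, flat (within 0.025 rad) in the bed behind the lip, nose within 2 mm of the stop screw, and the turn button stands over it, turned past 1.35 rad (value of joint button above 1.35 rad and z of pallet in the frame of receiver between 0.002 and 0.006 m and angle between pallet's own z axis and vertical below 0.025 rad and angle between the x axis of pallet and the x axis of receiver, either way round below 0.06 rad and x of stop_screw in the frame of pallet below 0.052 m and linear speed of pallet below 0.01 m/s); the robot touches nothing.
It fails at once if the stop screw is rammed: more than 25 N between pallet and end stop (contact force between pallet and end_stop above 25 N).
It fails at once if the pallet is lifted off (its underside's centre more than 25 mm above the table) (height (world z) of pallet above 0.025 m).
It fails at once if a bystander is moved by more than 20 mm (distance of any of hex_key, square, tin, sanding, tape, level from where it was at the start of the episode above 0.02 m).
It also fails if it takes over 69 s, if anything falls off the work surface, if the arm or the gripper's body presses on something with over 40 N, if the wrist force passes 120 N, or if a joint passes its speed limit or range.

## Robot

A 6-joint arm with a two-finger parallel gripper is mounted at the origin on a cart in front of the work surface, level with it; the furniture and walls round the work are solid. World frame = base frame: x ahead of the robot, y to its left, z up, the work surface at z = 0. Lengths are in mm, angles in degrees, forces in N, time in s.
With the tool pointing down it reaches from about 350 to 850 mm from the base axis. Payload 8.1 kg.
Tool frame: the origin (TCP) lies at the very end of the fingers, on their centre line; the grasp point (between the pads) lies 19 mm behind it (r.grip_point_offset is the distance from the TCP to the grasp point, in mm); z points along the fingers, y is the line along which they close (so a half turn about z gives the same grasp; the last joint's range is limited). The gripper opens to 85 mm and grips with 20 to 120 N. Pads are 22 mm wide; open, the fingers measure 114 mm over their backs; the gripper's body (76 mm by 85 mm) begins 54 mm behind the grasp point. The pads swing forward as they close: fully open they stand 13 mm farther back than shut.
Start: joints at [60.023, 7.471, 85.268, -0, 87.261, -4.893], TCP at [254.349, 543.426, 231.292] pointing down, gripper open.
Joint ranges: [-169.43, 169.43], [-51.17, 129.36], [1.28, 143.12], [-76.62, 256.62], [0, 156.53], [-152.29, 152.29]. Speed limits (degrees/s): [136.94, 136.94, 159.86, 180, 180, 180].

## Interface

Orientations are given as [roll, pitch, yaw] about the fixed x, y, z axes, in that order (R = Rz(yaw) Ry(pitch) Rx(roll)).
In Python, from bench import status, eyes, r gives the robot as it stands.
- The arm moves only by the shell command python3 -m handwheel 'ROWS' [FORCE]. ROWS is a JSON object whose one key "series" holds a list that holds one entry, the list of rows, each a list of 7 numbers: the shift along the tool's x, y, z in cm, then the turn, a rotation vector about the tool's x, y, z in rad, then the opening, from 0 (shut) to 1 (fully open). In form: {"series": [[[tx, ty, tz, rx, ry, rz, claw], ...]]}. A call has 1 to 12 rows; each row is the pose to reach, as a shift and turn from the pose commanded when the call began, along the tool's axes at that moment; what a row does not reach only later rows make up. A row lasts 1/8 s, in which the tool goes at most 62.5 mm and 10.7 degrees, less where a joint would pass 70% of its speed; a pose out of reach is approached as far as the arm can. A call with a gripper value outside its range is refused whole. The fingers move at their own pace and stop on an object; FORCE is the grip in N (left out, the last holds). Time passes only in rows, so rows that repeat a pose let the fingers close. It gives the time, the measured TCP pose, the force, the opening and the grip force at its end, in the units of the state.
- status.sense(): the state, without advancing time (a new reading comes with each control period).
- eyes.snapshot(name): name is "side" or "top"; returns a dict with "img" (480x640x3 uint8, red, green, blue), "mtx" (3x3 intrinsics, pixels), "k1" (the pictures are not rectified: a ray, as slopes to the right and down, at radius r is drawn at 1 + k1 r^2 times it, then the intrinsics apply), "R" (3x3) and "t" (3): a world point X has camera coordinates R X + t. Camera axes: x right, y down, z forward; pixel columns grow to the right and rows downward; lengths in mm; the calibration is good to about 2 mm. A picture is of the moment at which its call begins. There is no depth.
- r.hand_in(): hands the job in; it is judged then, once.
The state is a dict: "time": time; "joint_pos": joint angles; "qd": joint speeds; "joint_efforts": joint torques, N m; "tool_pos": TCP position; "tcp_rot": TCP orientation; "ft_force": force on the tool from outside, world axes, zero at the start; "wrist_torque": the same for the moment, N m; "finger_gap": finger opening in mm; "grip_force": force on a finger pad.
Only numpy, scipy, OpenCV 4.12 (cv2) and the standard library are available. Lean on these libraries where they do the work, as an engineer would, in place of code of your own. Each camera call takes 0.05 s, during which the arm holds its last target. There are 200 camera calls.

## Working session

There is one attempt and no reset: what is moved stays moved. The work goes in short steps, Python scripts to look and compute and a shell command to move; the robot and the scene stay as the last step left them, time stands still between calls to the robot, and variables do not carry over. Pictures are saved under pics/ and viewed, at most 10 in all, crops included, and the job is handed in when it is done.

```bash
ls; mkdir -p pics; python3 - <<'E'
from bench import status, eyes, r
import cv2
s=status.sense(); print({k:s[k] for k in ('time','tool_pos','tcp_rot','ft_force','finger_gap')})
for n in ('side','top'):
    d=eyes.snapshot(n); cv2.imwrite(f'pics/{n}0.png',d['img'][:,:,::-1]); print(n,d['mtx'],d['k1'],d['R'],d['t'])
E
```

```text
pics
{'time': 0.0, 'tool_pos': array([254.05997149, 542.91754634, 230.24033847]), 'tcp_rot': array([-1.79891023e+02, -9.96851304e-03,  1.54915997e+02]), 'ft_force': array([-0.18027735,  0.70839744,  0.31567427]), 'finger_gap': 85.6674571877484}
side [[446.00071701   0.         322.09006893]
 [  0.         446.00071701 233.01592319]
 [  0.           0.           1.        ]] -0.013317949823089323 [[-9.99935924e-01 -6.97349601e-04  1.12987553e-02]
 [-9.33673011e-03  6.15183356e-01 -7.88328779e-01]
 [-6.40106545e-03 -7.88383760e-01 -6.15150448e-01]] [ 573.88106608   17.19771499 1242.25832162]
top [[547.37147578   0.         326.26386308]
 [  0.         547.37147578 240.19816018]
 [  0.           0.           1.        ]] -0.15099726114523876 [[-0.00585277 -0.9999818   0.00146438]
 [-0.97833812  0.00542305 -0.20694232]
 [ 0.20693061 -0.00264384 -0.97835205]] [  68.78531148  605.27169752 1295.11143491]
```

View pics/side0.png

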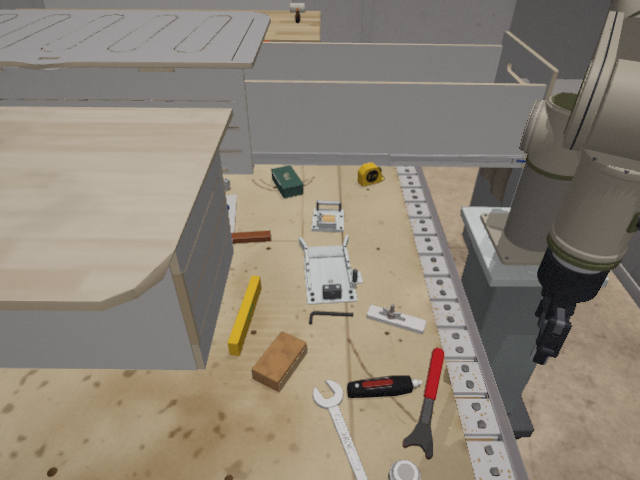

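View pics/top0.png

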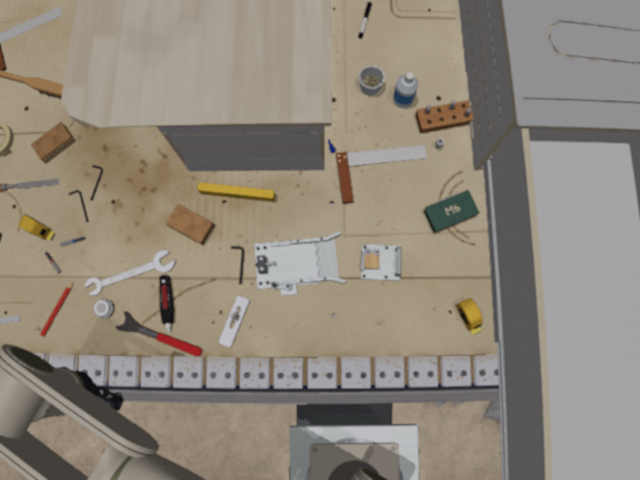

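The side view shows the receiver at about (330,272) and the pallet at (328,217). In the top view the receiver is at about (298,262) with its mouth to the right (world -y), and the pallet is at (381,262), nose to the left. The feed direction is therefore roughly world +y. I'll enlarge both views.

```bash
python3 - <<'E'
import cv2,numpy as np
a=cv2.imread('pics/top0.png')[225:305,245:415]; b=cv2.imread('pics/side0.png')[192:312,285:375]
cv2.imwrite('pics/topc.png',cv2.resize(a,None,fx=4.7,fy=4.7,interpolation=cv2.INTER_CUBIC))
cv2.imwrite('pics/sidec.png',cv2.resize(b,None,fx=5,fy=5,interpolation=cv2.INTER_CUBIC))
E
```

```text
(no output)
```

View pics/topc.png

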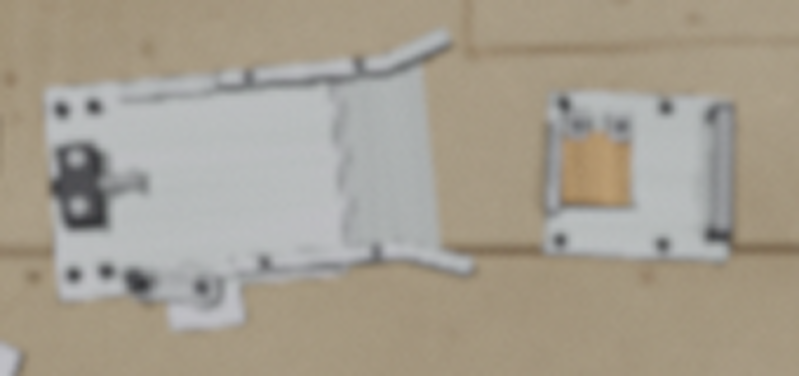

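View pics/sidec.png

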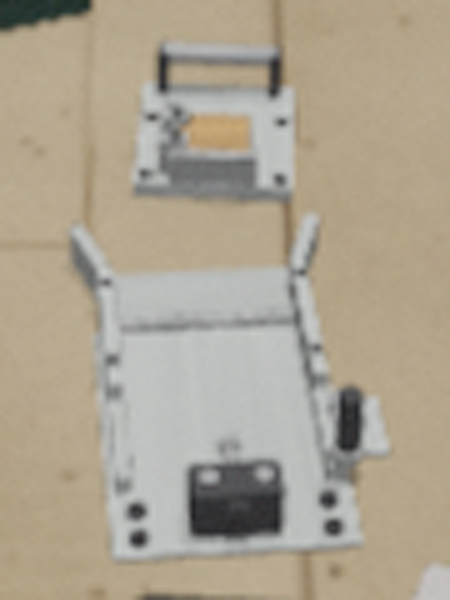

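The top crop shows:
- The receiver's ramp foot runs from (424,68) to (440,247).
- The guide bolts are at (248,76), (358,65), (264,262) and (376,251).
- The pivot is at (205,288) and the pin at about (138,282).
- The pallet corners are about (553,92), (545,252) and (728,262), and the bar runs from (722,105) to (718,240).

The side crop shows the same things from the far side. Next I'll cast rays.

```bash
cat >h.py <<'E'
import numpy as np,cv2,math
from bench import status,eyes,r
def cast(d,uv,z):
    k=np.array([d['k1'],0,0,0,0],float)
    p=cv2.undistortPoints(np.array(uv,float).reshape(-1,1,2),d['mtx'],k).reshape(-1,2)
    R=np.array(d['R']);t=np.array(d['t']);C=-R.T@t
    v=np.c_[p,np.ones(len(p))]@R
    s=(z-C[2])/v[:,2]
    return C+v*s[:,None]
E
python3 - <<'E'
from h import *
d=eyes.snapshot('top');s=eyes.snapshot('side')
T=lambda l,z:cast(d,np.array(l)/4.7+[245,225]-0.4,z)[:,:2].round(1)
S=lambda l,z:cast(s,np.array(l)/5+[285,192]-0.4,z)[:,:2].round(1)
print('bolts z24?',T([(248,76),(358,65),(264,262),(376,251)],24).tolist())
print('foot z0',T([(424,68),(440,247)],0).tolist(), S([(113,270),(290,268)],0).tolist())
print('back z4',T([(45,90),(62,298)],4).tolist(),S([(115,556),(362,545)],0).tolist())
print('lip z8',T([(333,85),(350,245)],8).tolist(),S([(120,322),(300,320)],8).tolist())
print('pivot z22',T([(205,288)],22).tolist(),'pin top',T([(136,280)],57.5).tolist(),S([(350,392)],57.5).tolist())
print('plate corners T',T([(553,92),(545,252),(728,262)],10).tolist(),'S nose',S([(135,186),(291,190),(145,84),(295,88)],10).tolist())
print('pbolts T',T([(564,104),(666,107),(559,240),(662,244)],10).tolist(),'S',S([(147,173),(281,179),(152,118),(281,121)],10).tolist())
print('bar T',T([(724,105),(719,238)],42).tolist(),'S',S([(160,48),(279,50)],40).tolist())
E
```

```text
bolts z24? [[612.9, 139.1], [618.7, 79.2], [511.0, 130.0], [516.6, 70.0]]
foot z0 [[621.9, 42.9], [522.0, 35.1]] [[614.3, 36.8], [518.1, 33.7]]
back z4 [[609.8, 252.3], [494.4, 240.8]] [[607.7, 246.8], [491.4, 238.5]]
lip z8 [[610.9, 93.1], [522.2, 84.1]] [[609.1, 89.0], [515.1, 86.1]]
pivot z22 [[497.3, 161.7]] pin top [[497.2, 195.5]] [[497.9, 194.9]]
plate corners T [[605.9, -27.6], [517.4, -21.6], [511.2, -121.0]] S nose [[603.5, -25.2], [516.0, -22.9], [599.5, -125.5], [510.0, -122.8]]
pbolts T [[599.2, -33.5], [597.2, -89.5], [524.0, -29.3], [521.4, -85.3]] S [[596.9, -37.4], [521.2, -33.0], [594.8, -90.8], [519.4, -89.0]]
bar T [[591.8, -117.2], [519.8, -112.2]] S [[590.6, -119.4], [520.8, -118.5]]
```

```bash
cat >>h.py <<'E'
from scipy.spatial.transform import Rotation as Ro
def row(p,yaw):
    """shift (cm) and turn (rad) in tool axes from the measured pose to TCP p, tool down at yaw"""
    s=status.sense();A=Ro.from_euler('xyz',s['tcp_rot'],degrees=True);B=Ro.from_euler('xyz',[180,0,yaw],degrees=True)
    print(np.r_[A.inv().apply(np.array(p)-s['tool_pos'])/10,(A.inv()*B).as_rotvec()].round(3).tolist(),'t',s['time'])
E
python3 -c "
from h import *
row([556,-116.5,120],177.3)"
```

```text
[-55.302, -46.936, 11.11, -0.001, -0.0, -0.391] t 0.2
```

```bash
python3 -m handwheel '{"series": [[[-55.3,-46.94,11.1,-0.001,0,-0.391,0.55],[-55.3,-46.94,11.1,-0.001,0,-0.391,0.55],[-55.3,-46.94,11.1,-0.001,0,-0.391,0.55],[-55.3,-46.94,11.1,-0.001,0,-0.391,0.55],[-55.3,-46.94,11.1,-0.001,0,-0.391,0.55],[-55.3,-46.94,11.1,-0.001,0,-0.391,0.55],[-55.3,-46.94,11.1,-0.001,0,-0.391,0.55],[-55.3,-46.94,11.1,-0.001,0,-0.391,0.55],[-55.3,-46.94,11.1,-0.001,0,-0.391,0.55],[-55.3,-46.94,11.1,-0.001,0,-0.391,0.55],[-55.3,-46.94,11.1,-0.001,0,-0.391,0.55],[-55.3,-46.94,11.1,-0.001,0,-0.391,0.55]]]}' 20; python3 -c "
from h import *
row([556,-116.5,120],177.3)"
```

```text
time: 1.7
tool_pos: [556.6, -118.6, 119.7]
tcp_rot: [179.9, 0.0, 177.3]
ft_force: [0.5, 0.5, -0.9]
finger_gap: 47.1
grip_force: 0.0
[0.072, 0.208, -0.025, 0.001, 0.0, -0.001] t 1.7
```

```bash
python3 -m handwheel '{"series": [[[0,0,5,0,0,0,0.55],[0,0,10.2,0,0,0,0.55],[0,0,10.2,0,0,0,0.55],[0,0,10.2,0,0,0,0.55]]]}' 20; python3 - <<'E'
from h import *
a=eyes.snapshot('side')['img'][180:300,270:390]; b=eyes.snapshot('top')['img'][225:305,325:435]
a=cv2.resize(a,(480,480));b=cv2.resize(b,(320,233)); c=np.zeros((480,800,3),np.uint8);c[:,:480]=a;c[:233,480:]=b
cv2.imwrite('pics/g1.png',c[:,:,::-1])
E
```

```text
time: 2.2
tool_pos: [557.2, -116.2, 20.0]
tcp_rot: [180.0, 0.1, 177.3]
ft_force: [1.0, -0.1, 0.1]
finger_gap: 46.8
grip_force: 0.0
```

View pics/g1.png

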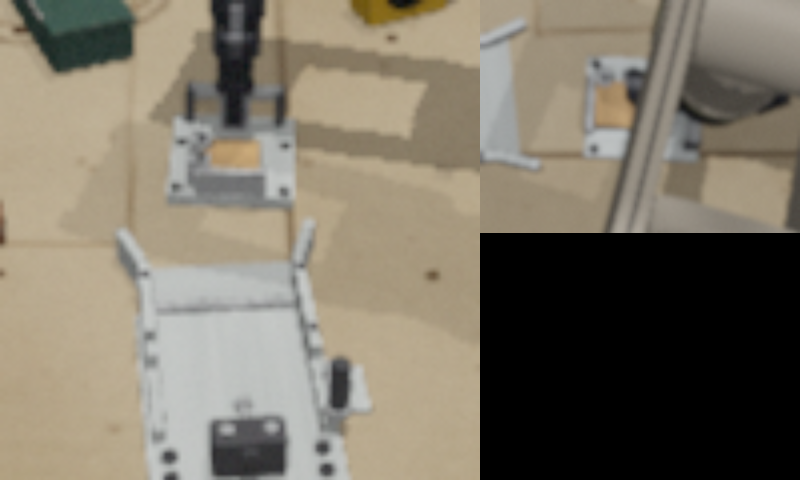

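The fingers straddle the bar near its middle; the front finger is at about (235,110), between the posts at (190,100) and (280,100). I'll close the gripper.

```bash
python3 -m handwheel '{"series": [[[0,0,0.2,0,0,0,0],[0,0,0.2,0,0,0,0],[0,0,0.2,0,0,0,0],[0,0,0.2,0,0,0,0],[0,0,0.2,0,0,0,0],[0,0,0.2,0,0,0,0]]]}' 30; python3 -c "
from h import *
# bar target with pallet origin on receiver axis at X=-62, yaw 95.5
u=np.array([np.cos(np.radians(95.5)),np.sin(np.radians(95.5))]);O=np.array([570,38])
for X in (-75,-60): p=O+u*(X-42.5); print(p); row([*p,17.5],185.5)"
```

```text
time: 3.05
tool_pos: [557.0, -116.3, 17.5]
tcp_rot: [180.0, 0.1, 177.3]
ft_force: [-2.2, 0.0, 6.6]
finger_gap: 11.1
grip_force: 29.3
[581.26187592 -78.95905331]
[-2.252, 3.845, 0.005, 0.0, 0.002, -0.143] t 3.05
[579.82418963 -64.02811033]
[-2.038, 5.329, 0.005, 0.0, 0.002, -0.143] t 3.05
```

```bash
python3 -m handwheel '{"series": [[[-0.45,0.77,0,0,0,-0.029,0],[-0.9,1.54,0,0,0,-0.057,0],[-1.35,2.3,0,0,0,-0.086,0],[-1.8,3.08,0,0,0,-0.114,0],[-2.25,3.85,0,0,0,-0.143,0],[-2.25,3.85,0,0,0,-0.143,0],[-2.25,3.85,0,0,0,-0.143,0]]]}'; python3 - <<'E'
from h import *
a=eyes.snapshot('side')['img'][190:310,280:380]; b=eyes.snapshot('top')['img'][225:305,245:415]
a=cv2.resize(a,None,fx=3.7,fy=3.7,interpolation=2);b=cv2.resize(b,None,fx=2.5,fy=2.5,interpolation=2); c=np.zeros((444,800,3),np.uint8);c[:,:370]=a;c[:200,370:795]=b
cv2.imwrite('pics/g2.png',c[:,:,::-1])
E
```

```text
time: 3.92
tool_pos: [581.6, -79.3, 17.5]
tcp_rot: [-180.0, 0.1, -174.5]
ft_force: [0.5, -2.3, 5.6]
finger_gap: 11.2
grip_force: 29.9
```

View pics/g2.png

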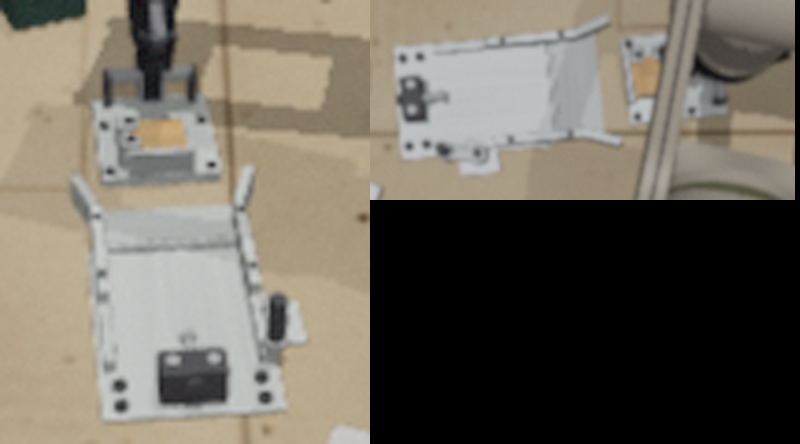

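```bash
python3 - <<'E'
from h import *
s=eyes.snapshot('side');d=eyes.snapshot('top')
S=lambda l,z:cast(s,np.array(l)/3.7+[280,190]-0.4,z)[:,:2]
T=lambda l,z:cast(d,(np.array(l)-[370,0])/2.5+[245,225]-0.3,z)[:,:2]
a=np.radians(95.5);u=np.array([np.cos(a),np.sin(a)]);v=np.array([-u[1],u[0]]);O=np.array([570,38])
F=lambda P:np.c_[(P-O)@u,(P-O)@v].round(1).tolist()
print('S pallet bolts',F(S([(110,171),(211,165),(104,126),(201,119)],10)),'T',F(T([(628,44),(637,117)],10)))
print('S nose corners z0',F(S([(98,183),(220,178)],0)))
print('S foot',F(S([(105,213),(238,207)],0)),'guide bolts S',F(S([(97,215),(241,208),(101,273),(252,264)],24)),'T',F(T([(502,41),(561,35),(511,139),(570,134)],24)))
print('S block top',F(S([(160,352),(224,350)],34)),'S back',F(S([(104,420),(286,411)],0)))
E
```

```text
S pallet bolts [[-35.0, -35.9], [-36.1, 39.8], [-91.1, -36.5], [-94.1, 39.1]] T [[-32.4, -38.1], [-33.2, 38.5]]
S nose corners z0 [[-33.9, -45.1], [-32.5, 46.5]]
S foot [[1.4, -42.3], [2.5, 55.4]] guide bolts S [[31.9, -49.9], [32.5, 52.5], [93.2, -51.3], [92.5, 51.9]] T [[96.2, -51.5], [35.6, -51.6], [96.4, 49.9], [36.8, 50.9]]
S block top [[182.0, -19.9], [183.6, 20.7]] S back [[205.3, -57.3], [207.4, 58.7]]
```

Pallet and receiver agree within about 1 mm laterally, and the yaw is aligned. I'll feed onto the ramp.

```bash
python3 -m handwheel '{"series": [[[-0.05,0.6,0,0,0,0,0],[-0.05,1.2,0,0,0,0,0],[-0.05,1.8,0,0,0,0,0],[-0.05,2.4,0,0,0,0,0],[-0.05,3.0,0,0,0,0,0],[-0.05,3.6,-0.02,0,0,0,0],[-0.05,4.2,-0.03,0,0,0,0],[-0.05,4.6,-0.04,0,0,0,0],[-0.05,5.0,-0.05,0,0,0,0],[-0.05,5.0,-0.05,0,0,0,0]]]}'
```

```text
time: 5.38
tool_pos: [577.1, -30.0, 17.8]
tcp_rot: [-179.9, 0.1, -174.5]
ft_force: [0.4, -6.4, 3.0]
finger_gap: 10.6
grip_force: 29.7
```

```bash
python3 -m handwheel '{"series": [[[0,0.6,0,0,0,0,0],[0,1.2,-0.03,0,0,0,0],[0,1.8,-0.05,0,0,0,0],[0,2.4,-0.06,0,0,0,0],[0,3.0,-0.07,0,0,0,0],[0,3.6,-0.07,0,0,0,0],[0,4.2,-0.08,0,0,0,0],[0,4.8,-0.08,0,0,0,0],[0,5.4,-0.08,0,0,0,0],[0,6.0,-0.09,0,0,0,0],[0,6.5,-0.1,0,0,0,0],[0,6.5,-0.1,0,0,0,0]]]}'; python3 - <<'E'
from h import *
a=eyes.snapshot('side')['img'][190:310,280:380]; b=eyes.snapshot('top')['img'][225:305,245:415]
a=cv2.resize(a,None,fx=3.7,fy=3.7,interpolation=2);b=cv2.resize(b,None,fx=2.5,fy=2.5,interpolation=2); c=np.zeros((444,800,3),np.uint8);c[:,:370]=a;c[:200,370:795]=b
cv2.imwrite('pics/g3.png',c[:,:,::-1])
E
```

```text
time: 6.88
tool_pos: [571.8, 34.1, 19.9]
tcp_rot: [-179.9, 0.2, -174.5]
ft_force: [0.4, -10.0, 8.1]
finger_gap: 10.8
grip_force: 30.8
```

View pics/g3.png

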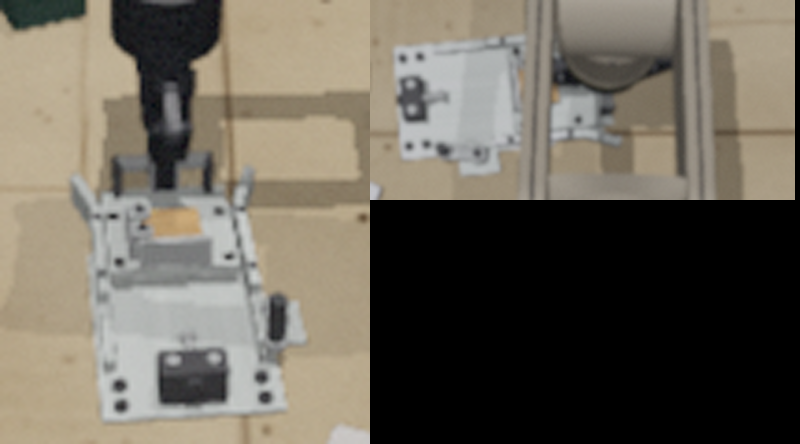

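The pallet sits straight between the guides, nose at about (175,275) in the side view, tipped up and over the lip. I'll continue while raising the bar as the tail climbs the ramp and the nose tips down.

```bash
python3 -m handwheel '{"series": [[[0,0.4,-0.2,0,0,0,0],[0,0.8,-0.4,0,0,0,0],[0,1.2,-0.6,0,0,0,0],[0,1.6,-0.8,0,0,0,0],[0,2.0,-0.9,0,0,0,0],[0,2.4,-0.9,0,0,0,0],[0,2.8,-0.88,0,0,0,0],[0,2.8,-0.88,0,0,0,0]]]}'
```

```text
time: 7.98
tool_pos: [567.4, 64.1, 27.0]
tcp_rot: [179.9, 0.0, -174.5]
ft_force: [-0.3, -3.1, 1.7]
finger_gap: 10.9
grip_force: 29.9
```

```bash
python3 -m handwheel '{"series": [[[0,0.5,0.03,0,0,0,0],[0,1.0,0.06,0,0,0,0],[0,1.5,0.09,0,0,0,0],[0,2.0,0.12,0,0,0,0],[0,2.5,0.15,0,0,0,0],[0,3.0,0.17,0,0,0,0],[0,3.0,0.17,0,0,0,0]]]}'; python3 - <<'E'
from h import *
a=eyes.snapshot('side')['img'][190:310,280:380]; b=eyes.snapshot('top')['img'][225:305,245:415]
a=cv2.resize(a,None,fx=3.7,fy=3.7,interpolation=2);b=cv2.resize(b,None,fx=2.5,fy=2.5,interpolation=2); c=np.zeros((444,800,3),np.uint8);c[:,:370]=a;c[:200,370:795]=b
cv2.imwrite('pics/g4.png',c[:,:,::-1])
E
```

```text
time: 8.85
tool_pos: [564.6, 93.9, 25.4]
tcp_rot: [179.9, 0.0, -174.5]
ft_force: [1.1, -2.4, 2.7]
finger_gap: 10.7
grip_force: 30.0
```

View pics/g4.png

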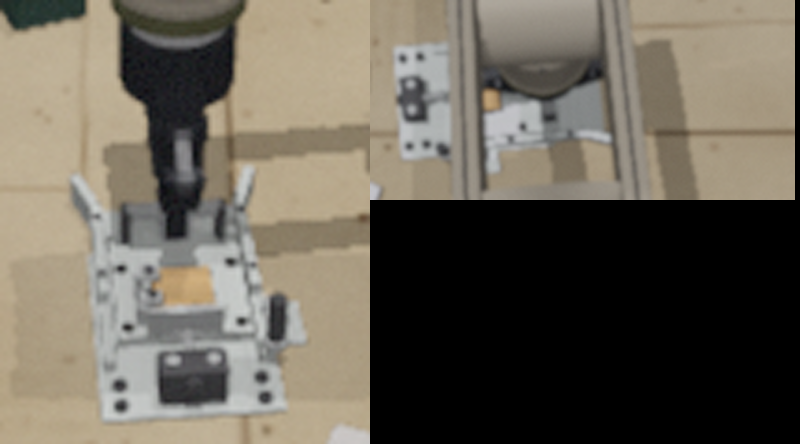

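The pallet is straight and nose-down past the lip, with its nose plate at about (183,325), just short of the screw. I'll advance slowly a few mm and watch the force.

```bash
python3 -m handwheel '{"series": [[[0,0.1,0.02,0,0,0,0],[0,0.2,0.03,0,0,0,0],[0,0.3,0.04,0,0,0,0],[0,0.4,0.05,0,0,0,0],[0,0.5,0.05,0,0,0,0],[0,0.5,0.05,0,0,0,0]]]}'
```

```text
time: 9.7
tool_pos: [564.5, 97.7, 25.2]
tcp_rot: [-180.0, 0.1, -174.5]
ft_force: [0.7, -7.5, 4.9]
finger_gap: 10.9
grip_force: 30.3
```

```bash
python3 -m handwheel '{"series": [[[0,0.4,0.05,0,0,0,0.35],[0,0.4,0.05,0,0,0,0.35],[0,0.4,0.05,0,0,0,0.35],[0,0.4,0.05,0,0,0,0.35]]]}'; python3 - <<'E'
from h import *
s=eyes.snapshot('side');a=s['img'][225:305,290:370]
cv2.imwrite('pics/g5.png',cv2.resize(a,None,fx=7,fy=7,interpolation=2)[:,:,::-1])
E
```

```text
time: 10.2
tool_pos: [563.3, 102.7, 23.9]
tcp_rot: [179.9, -0.0, -174.5]
ft_force: [0.7, -0.8, -0.6]
finger_gap: 29.7
grip_force: 0.0
```

View pics/g5.png

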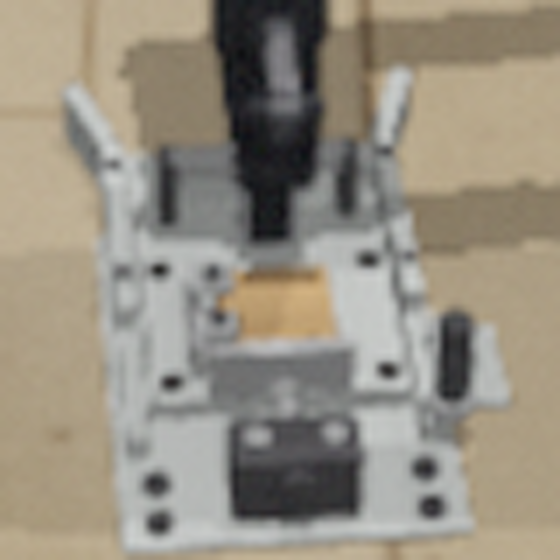

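The pallet lies square between the guides with the screw at about (288,395) close to the nose plate, and the bar is free between the open fingers. I'll lower slightly, then push with the rear finger in small steps.

```bash
python3 -m handwheel '{"series": [[[0,0.1,0.3,0,0,0,0.35],[0,0.2,0.4,0,0,0,0.35],[0,0.3,0.4,0,0,0,0.35],[0,0.35,0.4,0,0,0,0.35],[0,0.4,0.4,0,0,0,0.35],[0,0.4,0.4,0,0,0,0.35]]]}';python3 -m handwheel '{"series": [[[0,0.05,0,0,0,0,0.35],[0,0.1,0,0,0,0,0.35],[0,0.15,0,0,0,0,0.35],[0,0.2,0,0,0,0,0.35],[0,0.2,0,0,0,0,0.35]]]}'
```

```text
time: 11.0
tool_pos: [563.2, 106.5, 20.2]
tcp_rot: [179.9, 0.0, -174.5]
ft_force: [0.3, 0.1, -0.3]
finger_gap: 29.8
grip_force: 0.1
time: 11.62
tool_pos: [562.7, 108.5, 19.9]
tcp_rot: [179.9, -0.0, -174.5]
ft_force: [0.4, -3.1, -1.0]
finger_gap: 29.7
grip_force: 2.0
```

```bash
python3 -m handwheel '{"series": [[[0,0.05,0,0,0,0,0.35],[0,0.1,0,0,0,0,0.35],[0,0.15,0,0,0,0,0.35],[0,0.2,0,0,0,0,0.35],[0,0.2,0,0,0,0,0.35]]]}'; python3 -m handwheel '{"series": [[[0,0.05,0,0,0,0,0.35],[0,0.1,0,0,0,0,0.35],[0,0.15,0,0,0,0,0.35],[0,0.2,0,0,0,0,0.35],[0,0.2,0,0,0,0,0.35]]]}'
```

```text
time: 12.25
tool_pos: [562.6, 110.7, 20.0]
tcp_rot: [179.9, 0.0, -174.5]
ft_force: [-0.9, -1.8, -1.4]
finger_gap: 30.2
grip_force: 1.4
time: 12.88
tool_pos: [562.5, 112.6, 20.1]
tcp_rot: [179.9, 0.0, -174.5]
ft_force: [-0.2, -2.8, -2.8]
finger_gap: 30.2
grip_force: 1.4
```

```bash
python3 -m handwheel '{"series": [[[0,0.05,0,0,0,0,0.35],[0,0.1,0,0,0,0,0.35],[0,0.15,0,0,0,0,0.35],[0,0.2,0,0,0,0,0.35]]]}'; python3 -m handwheel '{"series": [[[0,0.05,0,0,0,0,0.35],[0,0.1,0,0,0,0,0.35],[0,0.15,0,0,0,0,0.35],[0,0.2,0,0,0,0,0.35]]]}'
```

```text
time: 13.38
tool_pos: [562.5, 113.8, 20.1]
tcp_rot: [-180.0, 0.0, -174.5]
ft_force: [0.0, -8.5, -1.9]
finger_gap: 30.4
grip_force: 4.2
time: 13.88
tool_pos: [562.5, 114.0, 20.2]
tcp_rot: [-179.8, 0.0, -174.5]
ft_force: [1.6, -16.5, -0.8]
finger_gap: 29.8
grip_force: 8.4
```

Home was felt: the force rose from about 2.5 N to 16.5 N over the last 2 mm. I'll hold, back off so the tail can settle, then press again.

```bash
python3 -m handwheel '{"series": [[[0,0,0,0,0,0,0.35],[0,0,0,0,0,0,0.35],[0,0,0,0,0,0,0.35],[0,-0.3,0,0,0,0,0.35],[0,-0.6,0,0,0,0,0.35],[0,-0.6,0,0,0,0,0.35],[0,-0.5,0,0,0,0,0.35],[0,-0.4,0,0,0,0,0.35],[0,-0.35,0,0,0,0,0.35],[0,-0.3,0,0,0,0,0.35],[0,-0.25,0,0,0,0,0.35],[0,-0.25,0,0,0,0,0.35]]]}';  python3 -m handwheel '{"series": [[[0,0.05,0,0,0,0,0.35],[0,0.1,0,0,0,0,0.35],[0,0.15,0,0,0,0,0.35],[0,0.15,0,0,0,0,0.35]]]}'
```

```text
time: 15.38
tool_pos: [562.4, 113.7, 20.1]
tcp_rot: [180.0, 0.0, -174.5]
ft_force: [0.1, -2.7, 1.3]
finger_gap: 29.9
grip_force: 1.5
time: 15.88
tool_pos: [562.4, 113.8, 20.1]
tcp_rot: [-179.9, 0.0, -174.5]
ft_force: [-0.3, -9.2, 0.8]
finger_gap: 29.8
grip_force: 5.0
```

```bash
python3 -m handwheel '{"series": [[[0,0.05,0,0,0,0,0.35],[0,0.1,0,0,0,0,0.35],[0,0.1,0,0,0,0,0.35],[0,0.1,0,0,0,0,0.35],[0,0.1,0,0,0,0,0.35],[0,0.1,0,0,0,0,0.35],[0,0.1,0,0,0,0,0.35]]]}'; python3 - <<'E'
from h import *
s=eyes.snapshot('side');a=s['img'][225:305,290:370]
cv2.imwrite('pics/g6.png',cv2.resize(a,None,fx=7,fy=7,interpolation=2)[:,:,::-1])
E
```

```text
time: 16.75
tool_pos: [562.4, 113.9, 20.0]
tcp_rot: [-179.9, 0.0, -174.5]
ft_force: [1.1, -13.8, 0.9]
finger_gap: 29.5
grip_force: 7.1
```

View pics/g6.png

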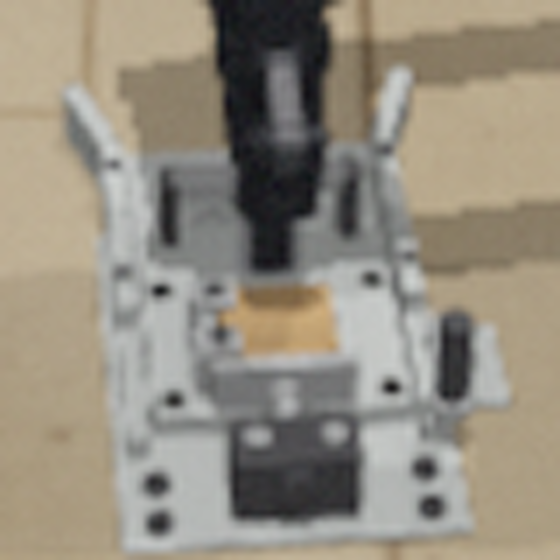

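The screw (at about (287,395)) meets the nose plate and the plate sits evenly between the guides; I held about 14 N. Now I'll back off, rise clear and compute the approach to the button.

```bash
python3 -m handwheel '{"series": [[[0,-0.5,0,0,0,0,0.4],[0,-1.1,0,0,0,0,0.4],[0,-1.1,0,0,0,0,0.4],[0,-1.1,-3,0,0,0,0.4],[0,-1.1,-8,0,0,0,0.4],[0,-1.1,-10,0,0,0,0.4],[0,-1.1,-10,0,0,0,0.4]]]}'; python3 - <<'E'
from h import *
a=np.radians(95.5);u=np.array([np.cos(a),np.sin(a)]);v=np.array([-u[1],u[0]]);O=np.array([570,38]);P=O+130*u+62*v
print(P,'pin open',P+34*u,'closed',P-34*v)
row([497.5,195.2,120],90.5)
E
```

```text
time: 17.68
tool_pos: [564.6, 105.8, 121.9]
tcp_rot: [179.9, 0.2, -174.5]
ft_force: [-0.6, 0.5, -0.5]
finger_gap: 34.2
grip_force: 0.0
[495.82548787 161.45906913] pin open [492.56673229 195.30253988] closed [529.66895862 164.71782472]
[5.816, 9.542, 0.175, 0.004, 0.002, 1.658] t 17.675
```

```bash
python3 -m handwheel '{"series": [[[5.8,9.55,0.2,0,0,0.18,0.4],[5.8,9.55,0.2,0,0,0.36,0.4],[5.8,9.55,0.2,0,0,0.54,0.4],[5.8,9.55,0.2,0,0,0.72,0.4],[5.8,9.55,0.2,0,0,0.9,0.4],[5.8,9.55,0.2,0,0,1.08,0.4],[5.8,9.55,0.2,0,0,1.26,0.4],[5.8,9.55,0.2,0,0,1.44,0.4],[5.8,9.55,0.2,0,0,1.62,0.4],[5.8,9.55,0.2,0,0,1.658,0.4],[5.8,9.55,0.2,0,0,1.658,0.4]]]}'; python3 - <<'E'
from h import *
row([497.5,195.2,40],90.5)
d=eyes.snapshot('top');s=eyes.snapshot('side')
a=cv2.resize(s['img'][190:310,280:380],None,fx=4,fy=4,interpolation=2);b=cv2.resize(d['img'][225:305,225:325],None,fx=4,fy=4,interpolation=2);c=np.zeros((480,800,3),np.uint8);c[:,:400]=a;c[:320,400:]=b
cv2.imwrite('pics/g7.png',c[:,:,::-1])
E
```

```text
time: 19.05
tool_pos: [494.9, 194.6, 115.8]
tcp_rot: [-179.8, -0.0, 90.5]
ft_force: [-0.2, -0.6, 0.1]
finger_gap: 34.3
grip_force: 0.0
[0.054, 0.285, 7.582, -0.003, -0.0, 0.001] t 19.05
```

View pics/g7.png

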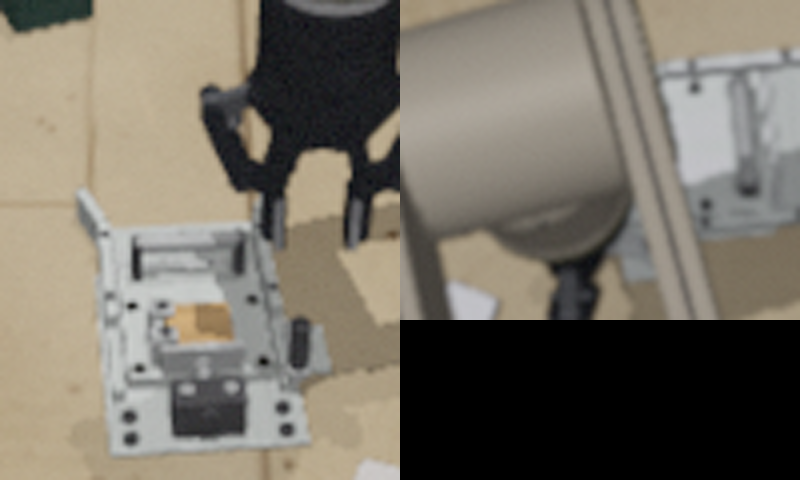

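The side view shows the pallet still home, with its nose plate at about (200,355) and the pin at (298,342). The open fingers are above the pin and straddle it in line. That was my eleventh picture, one over the limit, so I'll go by numbers only from here. Next I'll descend over the pin.

```bash
python3 -m handwheel '{"series": [[[0.05,0.28,3,0,0,0,0.4],[0.05,0.28,6,0,0,0,0.4],[0.05,0.28,7.5,0,0,0,0.4],[0.05,0.28,7.5,0,0,0,0.4]]]}'; python3 - <<'E'
from h import *
A=Ro.from_euler('xyz',status.sense()['tcp_rot'],degrees=True); p0=np.array(status.sense()['tool_pos'])
a=np.radians(95.5);P=np.array([496.5,161.5])
for th in range(10,101,10):
    ang=a-np.radians(th); q=np.r_[P+34*np.array([np.cos(ang),np.sin(ang)]),p0[2]]
    print(th,(A.inv().apply(q-p0)/10).round(2),round(np.radians(th-5),3))
E
```

```text
time: 19.65
tool_pos: [497.9, 195.2, 41.8]
tcp_rot: [-179.8, -0.0, 90.5]
ft_force: [0.1, 0.5, -0.5]
finger_gap: 34.2
grip_force: 0.0
10 [ 0.02  0.13 -0.  ] 0.087
20 [-0.09  0.71 -0.  ] 0.262
30 [-0.29  1.27 -0.  ] 0.436
40 [-0.59  1.78 -0.  ] 0.611
50 [-0.97  2.24 -0.01] 0.785
60 [-1.42  2.62 -0.01] 0.96
70 [-1.94  2.91 -0.01] 1.134
80 [-2.49  3.11 -0.01] 1.309
90 [-3.08  3.22 -0.01] 1.484
100 [-3.67  3.22 -0.01] 1.658
```

```bash
python3 -m handwheel '{"series": [[[0,0,0,0,0,0,0.2],[0,0,0,0,0,0,0.2],[0.02,0.13,0,0,0,0.087,0.2],[-0.03,0.42,0,0,0,0.17,0.2],[-0.09,0.71,0,0,0,0.26,0.2],[-0.18,1.0,0,0,0,0.35,0.2],[-0.29,1.27,0,0,0,0.436,0.2],[-0.44,1.53,0,0,0,0.52,0.2],[-0.59,1.78,0,0,0,0.61,0.2],[-0.77,2.02,0,0,0,0.7,0.2],[-0.97,2.24,0,0,0,0.785,0.2],[-0.97,2.24,0,0,0,0.785,0.2]]]}'; python3 - <<'E'
from h import *
A=Ro.from_euler('xyz',[180,0,45.5],degrees=True); p0=np.array(status.sense()['tool_pos'])
a=np.radians(95.5);P=np.array([496.5,161.5])
for th in (60,70,80,90,95,100):
    ang=a-np.radians(th); q=np.r_[P+34*np.array([np.cos(ang),np.sin(ang)]),p0[2]]
    print(th,(A.inv().apply(q-p0)/10).round(2),round(np.radians(th-50),3))
E
```

```text
time: 21.15
tool_pos: [522.0, 186.1, 43.9]
tcp_rot: [-180.0, -0.1, 45.6]
ft_force: [-0.5, 0.6, -1.2]
finger_gap: 17.3
grip_force: 0.1
60 [-0.2   0.49  0.  ] 0.175
70 [-0.35  1.07  0.  ] 0.349
80 [-0.6  1.6  0. ] 0.524
90 [-0.94  2.09  0.  ] 0.698
95 [-1.14  2.31  0.  ] 0.785
100 [-1.36  2.51  0.  ] 0.873
```

```bash
python3 -m handwheel '{"series": [[[-0.15,0.25,0.1,0,0,0.087,0.2],[-0.2,0.49,0.2,0,0,0.175,0.2],[-0.26,0.78,0.2,0,0,0.26,0.2],[-0.35,1.07,0.2,0,0,0.35,0.2],[-0.47,1.34,0.2,0,0,0.436,0.2],[-0.6,1.6,0.2,0,0,0.524,0.2],[-0.76,1.85,0.2,0,0,0.61,0.2],[-0.94,2.09,0.2,0,0,0.7,0.2],[-1.04,2.2,0.2,0,0,0.74,0.2],[-1.14,2.31,0.2,0,0,0.785,0.2],[-1.14,2.31,0.2,0,0,0.785,0.2]]]}'
```

```text
time: 22.52
tool_pos: [530.4, 162.4, 41.7]
tcp_rot: [-179.9, -0.1, 0.6]
ft_force: [-2.2, 3.4, 1.5]
finger_gap: 17.1
grip_force: 2.1
```

```bash
python3 -m handwheel '{"series": [[[0,0.1,0,0,0,0,0.2],[0,0.2,0,0,0,0,0.2],[0,0.3,0,0,0,0,0.2],[0,0.3,0,0,0,0,0.2]]]}'
```

```text
time: 23.02
tool_pos: [530.4, 161.7, 41.8]
tcp_rot: [-179.7, -0.1, 0.7]
ft_force: [-1.3, 15.9, -0.1]
finger_gap: 17.0
grip_force: 7.9
```

The force jumped to 16 N, so the button is at its stop. I'll recentre on the pin, open slightly and lift clear.

```bash
python3 -m handwheel '{"series": [[[0,-0.03,0,0,0,0,0.2],[0,-0.03,0,0,0,0,0.35],[0,-0.03,0,0,0,0,0.35],[0,-0.03,0,0,0,0,0.35],[0,-0.03,-3,0,0,0,0.35],[0,-0.03,-8,0,0,0,0.35],[0,-0.03,-12,0,0,0,0.35],[-15,-0.03,-14,0,0,0,0.35],[-15,-0.03,-14,0,0,0,0.35],[-25,-0.03,-14,0,0,0,0.35],[-25,-0.03,-14,0,0,0,0.35],[-25,-0.03,-14,0,0,0,0.35]]]}'; python3 - <<'E'
from h import *
s=eyes.snapshot('side');d=eyes.snapshot('top')
a=np.radians(95.5);u=np.array([np.cos(a),np.sin(a)]);v=np.array([-u[1],u[0]]);O=np.array([570,38])
# pin: dark blobs
for n,im,(x0,y0,x1,y1) in (('s',s,(310,235,375,300)),('t',d,(250,235,320,300))):
    g=im['img'][y0:y1,x0:x1].max(2); k,_,st,c=cv2.connectedComponentsWithStats((g<75).astype(np.uint8))
    for i in range(1,k):
        if st[i,4]>7:
            for z in (40,57.5):
                P=cast(im,[c[i]+[x0,y0]],z)[0,:2]; print(n,st[i].tolist(),z,((P-O)@u).round(),((P-O)@v).round())
E
```

```text
time: 24.52
tool_pos: [277.9, 156.4, 181.5]
tcp_rot: [-179.9, -0.3, 0.7]
ft_force: [1.3, 0.5, 1.3]
finger_gap: 29.8
grip_force: 0.0
s [3, 17, 2, 8, 15] 40 82.0 -34.0
s [3, 17, 2, 8, 15] 57.5 102.0 -35.0
s [29, 16, 2, 7, 14] 40 83.0 32.0
s [29, 16, 2, 7, 14] 57.5 103.0 29.0
s [29, 28, 4, 10, 37] 40 131.0 28.0
s [29, 28, 4, 10, 37] 57.5 150.0 25.0
s [13, 53, 18, 11, 141] 40 220.0 -4.0
s [13, 53, 18, 11, 141] 57.5 237.0 -7.0
t [14, 23, 2, 4, 8] 40 183.0 -9.0
t [14, 23, 2, 4, 8] 57.5 181.0 -6.0
t [10, 31, 7, 7, 20] 40 185.0 17.0
t [10, 31, 7, 7, 20] 57.5 183.0 20.0
```

The pin is measured at receiver (131, 28), which matches fully closed (130, 28). The handle posts match a pallet at home about 8 mm past the lip, and the arm is clear. Handing in.

```bash
python3 -c "
from bench import r
print(r.hand_in())"
```

```text
the job is handed in; nothing more can be done
None
```

I handed the job in at about 24.6 s with the pallet pressed home at about 14 N and the turn button swung to its stop, but the hand-in gave no verdict, I never measured flatness directly, and I viewed 11 pictures against the limit of 10.

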